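Lock the lid of a specimen jar with its retaining pin

ROBOT

A 6-joint arm with a two-finger parallel gripper is mounted at the origin on the work surface. World frame = base frame: x ahead of the robot, y to its left, z up, the work surface at z = 0. Lengths are in m, angles in rad, forces in N, time in s.
With the tool pointing down it reaches from about 0.3 to 0.775 m from the base axis. Payload 14.6 kg.
Tool frame: the origin (TCP) lies midway between the tips of the shut fingers; the grasp point (between the pads) lies 19 mm behind it (ctrl.pinch_z is the z of the grasp point in the tool frame, in m); z points along the fingers, y is the line along which they close (so a half turn about z gives the same grasp; the last joint's range is limited). The gripper opens to 94 mm and grips with 3 to 60 N. Pads are 16 mm wide; open, the fingers measure 119 mm over their backs; the gripper's body (75 mm by 177 mm) begins 78 mm behind the grasp point.
Start: joints at [-1.333, 0.3, 1.521, -0, 1.321, -0.067], TCP at [0.165, -0.525, 0.205] pointing down, gripper open.
Joint ranges: [-3.03, 3.03], [-0.79, 2.21], [0.23, 2.52], [-1.04, 4.18], [0, 3.07], [-2.55, 2.55]. Speed limits (rad/s): [2.22, 2.22, 2.57, 3.14, 3.14, 3.14].

INTERFACE

Orientations are given as [roll, pitch, yaw] about the fixed x, y, z axes, in that order (R = Rz(yaw) Ry(pitch) Rx(roll)).
In Python, from station import ctrl, camera, ticket gives the robot as it stands. The module is installed in compiled form; this text tells all that it offers.
- The arm moves only by the shell command python3 -m inch 'ROWS' [FORCE]. ROWS is text: rows parted by semicolons, each of 7 numbers parted by spaces: the opening, from -1 (shut) to 1 (fully open), then the shift along the tool's x, y, z in units of 0.03 m (1.0 is 0.03 m), then the turn, a rotation vector about the tool's x, y, z in units of 10 degrees (1.0 is 10 degrees). In form: grip dx dy dz rx ry rz; .... A call has 1 to 10 rows; each row shifts and turns the commanded pose from where the row before left it, along the tool's axes as they then stand; what a row does not reach is not made up. A row lasts 1/8 s, in which the tool goes at most 62.5 mm and 10.7 degrees, less where a joint would pass 70% of its speed; a pose out of reach is approached as far as the arm can. A call with a number of a shift or a turn outside -1 to 1 is refused whole. A call with a gripper value outside its range is refused whole. The fingers move at their own pace and stop on an object; FORCE is the grip in N (left out, the last holds). Time passes only in rows, so rows that do not move let the fingers close. It gives the time, the measured TCP pose, the force, the opening and the grip force at its end, in the units of the state.
- ctrl.get_obs(): the state, without advancing time (a new reading comes with each control period).
- camera(name): name is "side" or "top" or "wrist"; returns a dict with "img" (400x640x3 uint8, blue, green, red), "range_z" (400x640 float32, m along the optical axis (not along the pixel's ray), 0 where there is no reading), "intrinsics" (3x3 intrinsics, pixels), "k1" (the pictures are not rectified: a ray, as slopes to the right and down, at radius r is drawn at 1 + k1 r^2 times it, then the intrinsics apply), "view" (4x4, takes a point from world to camera coordinates). Camera axes: x right, y down, z forward; pixel columns grow to the right and rows downward; lengths in m; the calibration is good to about 2 mm. A picture is of the moment at which its call begins.
- ticket.hand_in(): hands the job in; it is judged then, once.
The state is a dict: "time_s": time; "qpos": joint angles; "joint_vel": joint speeds; "tau": joint torques, N m; "ee_pos": TCP position; "eef_rot": TCP orientation; "force": force on the tool from outside, world axes, zero at the start; "moment": the same for the moment, N m; "grip_width": finger opening in m; "grip_force": force on a finger pad.
Only numpy, scipy, OpenCV 4.12 (cv2) and the standard library are available. Lean on these libraries where they do the work, as an engineer would, in place of code of your own. Each camera call takes 0.05 s, during which the arm holds its last target. There are 200 camera calls.

TASK

The blue-handled locking pin lies with its handle under the low white shelf. Fetch it out and lock down the lid of the jar in the clamp stand: slide the pin over the lid and through the eyes of both uprights, going in from the yellow upright, until its blue handle is right up against the yellow upright, then let go. Do not tip over or shove away the other things on the bench.

Things in the scene. Friction and masses are not known exactly. Their poses are not given: they have to be found in the camera images.
- pin: loose pin, about 180 g: square blue handle 18 x 18 x 60 long, then round aluminium shaft, diameter 10, 150 long, last 12 tapering to 4. Lies level on its handle, shaft axis at z = 9. Origin: on the bench below the shoulder (handle meets shaft); x along the shaft to the tip, z up; handle x = -60 to 0, tip x = 150. 120 to 135 of shaft sticks out from under the shelf. Balance: x = -12
- pin_tip (a point): point of the pin's tip, on the shaft axis; axes as the pin
- pin_handle (a point): centre of the pin's blue handle, on the shaft axis, 30 behind the shoulder; axes as the pin
- clamp: fixed stand: grey base 130 (x) x 150 (y) x 14 holding an amber jar (diameter 88) with red lid (top at z = 114). Uprights 36 wide (x), 12 thick (y), 140 tall, at y = -55 (yellow) and y = +55 (steel), each with a round eye, diameter 12.5 (2 mm chamfer), at z = 122, in line along y. Origin: centre of the base underside; the pin goes in along +y, yellow side first
- near_eye (a point): centre of the yellow upright's eye on its outer face (y = -61 in the stand); axes as the stand
- far_eye (a point): centre of the steel upright's eye on its outer face (y = +61 in the stand); axes as the stand
- shelf: fixed low white riser shelf, 180 (x) x 240 (y), board from z = 44 to 56, side panels at both y ends, open at front and back; stock stands on it up to z = 160. Origin: centre of its footprint on the bench; its front edge is at x = -90, facing the robot
- blue_cap_bottle: bystander: clear bottle with blue cap, diameter 68, 150 tall; origin centre of its underside, z up
- red_lid_jar: bystander: amber jar with red lid standing on the bench (not the one in the stand), diameter 90, 120 tall; origin centre of its underside, z up
- amber_bottle: bystander: brown bottle with black cap, diameter 64, 140 tall; origin centre of its underside, z up
- beaker: bystander: open glass beaker, diameter 70, 90 tall; origin centre of its underside, z up
- spatula: bystander: spatula lying flat, 180 long; origin under its middle, x along it towards the blade
Things that resemble listed ones, but are neither listed nor needed, are in the scene too. Several things have the shape of the clamp; the one meant has the colours described above.

How it is judged:
At the end, for the whole second after the job is handed in: The pin lies at rest through both eyes of the clamp stand, over the jar's lid, in from the yellow side, with its handle's shoulder within 5 mm of the yellow upright (tip at least 23 mm beyond the steel upright's outer face and within 6 mm of the eyes' line sideways and in height) (y of pin_tip in the frame of clamp above 0.084 m and distance between pin_tip and far_eye below 0.035 m and x of pin_tip in the frame of clamp between -0.006 and 0.006 m and z of pin_tip in the frame of clamp between 0.116 and 0.128 m and angle between the x axis of pin and the y axis of clamp, either way round below 0.08 rad and linear speed of pin below 0.02 m/s); the robot touches nothing.
It fails at once if a bystander shoved more than 40 mm (distance of any of blue_cap_bottle, red_lid_jar, amber_bottle, beaker, spatula from where it was at the start of the episode above 0.04 m).
It fails at once if a bottle, jar or beaker tipped over (angle between any of blue_cap_bottle, red_lid_jar, amber_bottle, beaker's own z axis and vertical above 0.5 rad).
It also fails if it takes over 59 s, if anything falls off the work surface, if the arm or the gripper's body presses on something with over 40 N, if the wrist force passes 120 N, or if a joint passes its speed limit or range.

## Working session

There is one attempt and no reset: what is moved stays moved. The work goes in short steps, Python scripts to look and compute and a shell command to move; the robot and the scene stay as the last step left them, time stands still between calls to the robot, and variables do not carry over. Pictures are saved under pics/ and viewed, at most 10 in all, crops included, and the job is handed in when it is done.

```bash
mkdir -p pics; python3 - <<'E'
from station import ctrl,camera
import cv2,numpy as np
for n in ("side","top"):
    c=camera(n); cv2.imwrite(f"pics/{n}0.png",c["img"]); np.savez(f"{n}0.npz",**{k:np.array(v) for k,v in c.items()})
    print(n,c["intrinsics"].tolist(),c["k1"],np.round(c["view"],3).tolist())
o=ctrl.get_obs();print(o,ctrl.pinch_z)
E
```

```text
side [[453.0873491245213, 0.0, 317.28563243948696], [0.0, 453.0873491245213, 203.59931839247346], [0.0, 0.0, 1.0]] -0.022322083312678487 [[0.845, -0.535, -0.009, -0.432], [-0.402, -0.623, -0.671, 0.24], [0.353, 0.57, -0.742, 1.504], [0.0, 0.0, 0.0, 1.0]]
top [[404.13444343480796, 0.0, 315.75579418128973], [0.0, 404.13444343480796, 203.52413022835216], [0.0, 0.0, 1.0]] -0.01513413235190836 [[0.02, -1.0, 0.004, -0.046], [-0.999, -0.021, -0.049, 0.502], [0.049, -0.003, -0.999, 1.268], [0.0, 0.0, 0.0, 1.0]]
{'time_s': 0.1, 'qpos': array([-1.33258455e+00,  3.00411140e-01,  1.52149597e+00, -1.23524192e-05,
        1.32069993e+00, -6.66164989e-02]), 'joint_vel': array([ 3.97093103e-04, -1.74155262e-03, -2.30589330e-03, -5.07650397e-04,
       -1.32939243e-03,  6.71343285e-05]), 'tau': array([ 4.36982969e-03, -5.32633102e+01, -3.53280187e+01,  7.10854121e-02,
        2.34783569e-02, -7.55443648e-05]), 'ee_pos': array([ 0.16500302, -0.52442806,  0.20495523]), 'eef_rot': array([-3.14057972e+00, -5.55864132e-05,  3.04831315e-01]), 'force': array([0.19773674, 0.06137142, 1.0227153 ]), 'moment': array([ 0.03609328,  0.00956144, -0.01277366]), 'grip_force': 0.0, 'grip_width': 0.09430447080750119} -0.0188
```

View pics/side0.png

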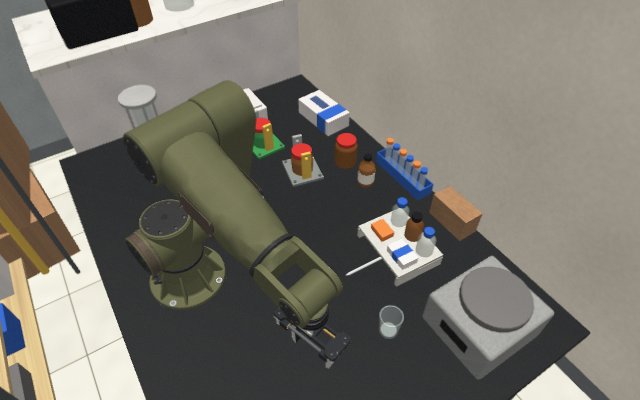

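View pics/top0.png

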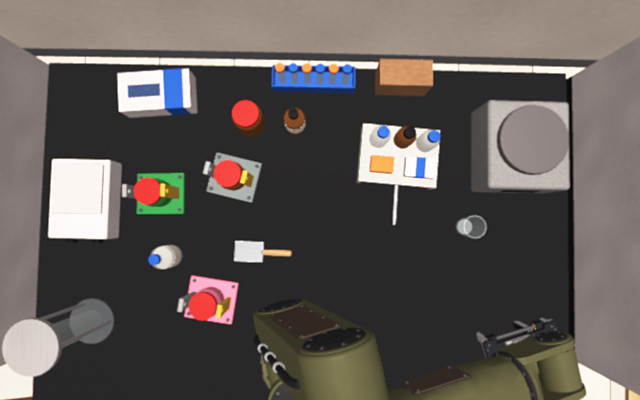

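Top view: the pin's shaft is at (395,205), emerging from the shelf at (400,155). Possible mix-ups for the pin: the spatula (262,252). For the clamp: grey base (235,175), green base (155,193) and pink base (212,300). I choose the grey base with the yellow upright, and the shaft at (395,205). Next I check both in a close crop and measure them.

```bash
cat > h.py <<'E'
import numpy as np,cv2
def load(n): return dict(np.load(n))
def ray(c,uv):
    K=c["intrinsics"];k=float(c["k1"])
    p=cv2.undistortPoints(np.float64(uv).reshape(-1,1,2),K,np.array([k,0,0,0.])).reshape(-1,2)
    # forward model: drawn = (1+k r^2)*ray -> same as OpenCV k1
    V=c["view"];R=V[:3,:3];o=-R.T@V[:3,3]
    return o,np.c_[p,np.ones(len(p))]@R
def onz(c,uv,z):
    o,d=ray(c,uv); return o+d*((z-o[2])/d[:,2])[:,None]
def cloud(c):
    v,u=np.nonzero(c["range_z"]>0); o,d=ray(c,np.c_[u,v]); P=np.zeros(c["img"].shape[:2]+(3,))*np.nan
    P[v,u]=o+d*c["range_z"][v,u][:,None]; return P
def proj(c,X):
    q=np.c_[X,np.ones(len(X))]@c["view"].T; s=q[:,:2]/q[:,2:3]; s=s*(1+float(c["k1"])*(s**2).sum(1))[:,None]
    return s*c["intrinsics"][0,0]+c["intrinsics"][:2,2]
E
python3 - <<'E'
from h import *
c=load("top0.npz");im=c["img"];P=cloud(c)
hsv=cv2.cvtColor(im,cv2.COLOR_BGR2HSV)
# shaft
m=np.zeros(im.shape[:2],bool);m[189:228,385:410]=im[189:228,385:410].min(2)>90
v,u=np.nonzero(m);print("shaft rows",v.min(),v.max())
X=onz(c,np.c_[u,v],.009);mu=X.mean(0);w=np.linalg.svd(X-mu)[2][0];s=(X-mu)@w;print("shaft",mu,w,s.min(),s.max(), "tip ends",mu+w*s.min(),mu+w*s.max(),"rangez",np.nanmedian(P[m][:,2]))
W=np.nanmean
# grey clamp, crop region
R=np.s_[145:210,195:270]
h,sa,va=[hsv[R][...,i].astype(int) for i in range(3)]
red=((h<8)|(h>172))&(sa>150)&(va>120); yel=(h>18)&(h<35)&(sa>120)&(va>120)
for nme,mm,z in(("lid",red,.114),("yel",yel,.14)):
    p=P[R][mm];z0=np.nanpercentile(p[:,2],90);v,u=np.nonzero(mm&(np.abs(P[R][...,2]-z)<.006));print(nme,z0,len(u))
    if len(u): 
        X=onz(c,np.c_[u+195,v+145],z);print(X.mean(0)); print(cv2.minAreaRect(np.float32(X[:,:2]*1000)))
st=(np.abs(P[R][...,2]-.14)<.006)&~yel
v,u=np.nonzero(st);X=onz(c,np.c_[u+195,v+145],.14);print("steel",cv2.minAreaRect(np.float32(X[:,:2]*1000)),X.mean(0))
gr=(np.abs(P[R][...,2]-.014)<.006)&(sa<60)&(va>70)
v,u=np.nonzero(gr);X=onz(c,np.c_[u+195,v+145],.014);print("base",cv2.minAreaRect(np.float32(X[:,:2]*1000)))
# shelf
S=np.s_[115:195,350:450];sh=np.abs(P[S][...,2]-.056)<.006
v,u=np.nonzero(sh);X=onz(c,np.c_[u+350,v+115],.056);print("shelf",cv2.minAreaRect(np.float32(X[:,:2]*1000)),len(u))
a=cv2.resize(im[135:215,185:275],(400,356),interpolation=2);b=cv2.resize(im[150:230,350:440],(400,356),interpolation=2)
cv2.imwrite("pics/crop1.png",np.hstack([a,b]))
E
```

```text
shaft rows 189 224
shaft [ 0.49779006 -0.2874061   0.009     ] [-0.99885053  0.04793345 -0.        ] -0.05686796327856837 0.055458914370223135 tip ends [ 0.55459266 -0.29013198  0.009     ] [ 0.4423949  -0.28474776  0.009     ] rangez 0.011548507017011378
lid 0.11608586557950762 557
[0.58101344 0.22620461 0.114     ]
((580.9287719726562, 226.52655029296875), (75.17029571533203, 76.41822814941406), 46.56965637207031)
yel 0.14034095964852925 60
[0.5691643  0.17358454 0.14      ]
((569.134765625, 172.99688720703125), (13.916986465454102, 36.2636833190918), 77.709228515625)
steel ((593.4813842773438, 280.7405700683594), (13.269730567932129, 35.527706146240234), 77.97968292236328) [0.59350637 0.28114342 0.14      ]
base ((581.5321655273438, 226.66746520996094), (150.64854431152344, 128.9091339111328), 77.16194915771484)
shelf ((655.09521484375, -289.0877685546875), (240.60333251953125, 180.33038330078125), 86.01490020751953) 2230
```

View pics/crop1.png

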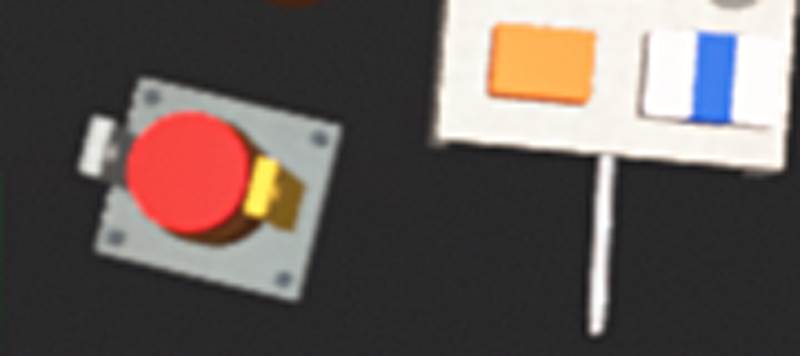

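The crop confirms both: the grey-base clamp has its yellow upright on the right (the −y side), and the bare aluminium shaft comes out from under the shelf. The sizes fit (base 150.6×128.9, shelf 240×180, lid z 0.116). I'll move above the shaft and turn to yaw 3.094, so the last joint stays in range through the insertion.

```bash
python3 -m inch '1 .966 -.335 0 0 0 0;1 .966 -.335 0 0 0 0;1 .966 -.335 0 0 0 0;1 .966 -.335 0 0 0 0;1 .966 -.335 0 0 0 0;1 .966 -.335 0 0 0 0;1 .966 -.335 0 0 0 0;1 .966 -.335 0 0 0 0;1 .966 -.335 0 0 0 0;1 .966 -.335 0 0 0 0' 40
python3 -m inch '1 .966 -.335 0 0 0 0;1 .966 -.335 0 0 0 0;1 .966 -.335 0 0 0 0;1 0 0 0 0 0 -1;1 0 0 0 0 0 -1;1 0 0 0 0 0 -1;1 0 0 0 0 0 -1;1 0 0 0 0 0 -1;1 0 0 0 0 0 -1;1 0 0 0 0 0 -1'
python3 -m inch '1 0 0 0 0 0 -1;1 0 0 0 0 0 -1;1 0 0 0 0 0 -1;1 0 0 0 0 0 -1;1 0 0 0 0 0 -1;1 0 0 0 0 0 -1;1 0 0 0 0 0 -1;1 0 0 0 0 0 -1;1 0 0 0 0 0 -1;1 0 0 0 0 0 0'
```

```text
time_s: 1.35
ee_pos: [0.412, -0.341, 0.2052]
eef_rot: [-3.141, 0.0, 0.305]
force: [-0.5, 0.9, 0.1]
grip_width: 0.0942
grip_force: 0.0
time_s: 2.6
ee_pos: [0.4851, -0.2868, 0.2051]
eef_rot: [-3.141, -0.0, 1.532]
force: [-0.4, -0.0, 0.2]
grip_width: 0.0939
grip_force: 0.0
time_s: 3.85
ee_pos: [0.4851, -0.2869, 0.2052]
eef_rot: [3.141, -0.0, 3.096]
force: [-0.3, 0.6, -0.8]
grip_width: 0.0939
grip_force: 0.0
```

```bash
python3 - <<'E'
from station import camera
from h import *
c=camera("wrist");np.savez("w1.npz",**{k:np.array(v) for k,v in c.items()})
cv2.imwrite("pics/w1.png",c["img"]);print(np.round(c["view"],3).tolist(),-c["view"][:3,:3].T@c["view"][:3,3])
print(proj(c,np.array([[.4424,-.2847,.009],[.565,-.2906,.009]])))
E
```

```text
[[0.045, 0.999, 0.001, 0.264], [0.961, -0.044, 0.274, -0.507], [0.274, -0.011, -0.962, 0.254], [0.0, 0.0, 0.0, 1.0]] [ 0.40537608 -0.28348545  0.38279918]
[[321.760612   143.34764779]
 [321.49623861 238.82943091]]
```

View pics/w1.png

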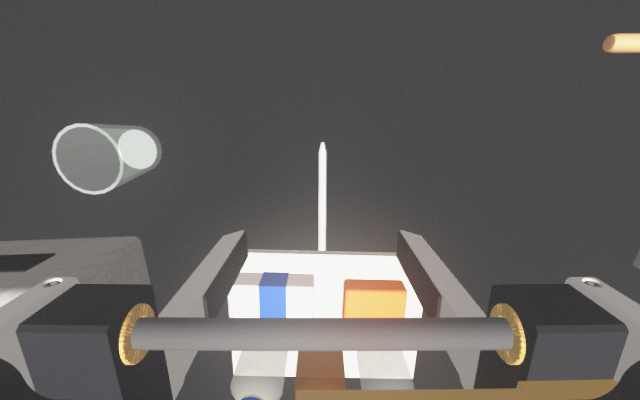

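The wrist picture agrees with the measurement (tip at (322,143)). I'll descend, grip the shaft and drag the pin out along its axis.

```bash
python3 -m inch '.4 0 0 1 0 0 0;.2 0 0 1 0 0 0;0 0 0 1 0 0 0;0 0 0 1 0 0 0;0 0 0 1 0 0 0;0 0 0 1 0 0 0;0 0 0 .5 0 0 0;0 0 0 .24 0 0 0;0 0 0 0 0 0 0' 40
python3 -m inch '-1 0 0 0 0 0 0;-1 0 0 0 0 0 0;-1 0 0 0 0 0 0;-1 0 0 0 0 0 0;-1 0 0 0 0 0 0;-1 0 0 0 0 0 0' 40
```

```text
time_s: 5.03
ee_pos: [0.4854, -0.2871, 0.0036]
eef_rot: [-3.141, 0.0, 3.097]
force: [0.0, -0.1, 0.6]
grip_width: 0.047
grip_force: 0.0
time_s: 5.78
ee_pos: [0.4853, -0.287, 0.0033]
eef_rot: [-3.142, 0.0, 3.097]
force: [0.2, -0.6, 0.1]
grip_width: 0.0089
grip_force: 40.0
```

```bash
python3 -m inch '-1 .4 0 0 0 0 0;-1 .5 0 0 0 0 0;-1 .5 0 0 0 0 0;-1 .5 0 0 0 0 0;-1 .5 0 0 0 0 0;-1 .5 0 0 0 0 0;-1 .5 0 0 0 0 0;-1 .5 0 0 0 0 0;-1 .5 0 0 0 0 0;-1 .4 0 0 0 0 0'
python3 -m inch '0 0 0 0 0 0 0;0 0 0 0 0 0 0;0 0 0 0 0 0 0;0 0 0 -1 0 0 0;0 0 0 -1 0 0 0;0 0 0 -1 0 0 0;0 0 0 -1 0 0 0;0 0 0 -1 0 0 0;0 0 0 0 0 0 0'
python3 - <<'E'
from station import camera
from h import *
c=camera("wrist");np.savez("w2.npz",**{k:np.array(v) for k,v in c.items()})
t=camera("top");np.savez("t2.npz",**{k:np.array(v) for k,v in t.items()})
cv2.imwrite("pics/w2.png",np.vstack([c["img"],cv2.resize(t["img"][150:300,320:480],(213,200))[:, :].repeat(1,0) if 0 else np.zeros((0,640,3),np.uint8)]))
E
```

```text
time_s: 7.02
ee_pos: [0.3404, -0.2805, 0.0033]
eef_rot: [-3.142, 0.0, 3.097]
force: [1.4, -0.5, -0.4]
grip_width: 0.009
grip_force: 40.0
time_s: 8.15
ee_pos: [0.3422, -0.2811, 0.1549]
eef_rot: [-3.139, 0.003, 3.098]
force: [-0.9, 0.2, -0.3]
grip_width: 0.0466
grip_force: 0.0
```

View pics/w2.png

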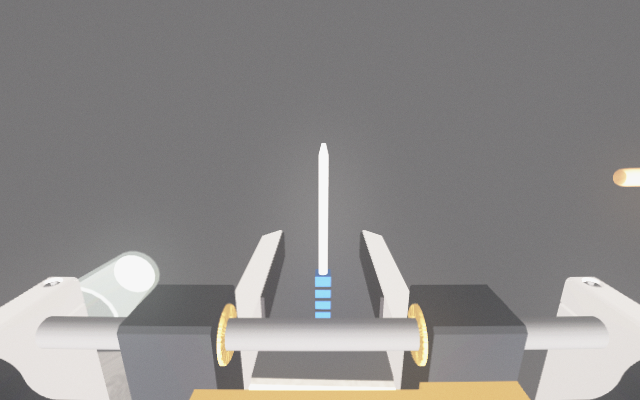

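The pin is out: tip at (323,143), shoulder at about (322,272). Now I locate the handle.

```bash
python3 - <<'E'
from h import *
c=load("w2.npz");im=c["img"]
R=np.s_[135:266,310:336];v,u=np.nonzero(im[R].min(2)>150)
v+=135;u+=310;X=onz(c,np.c_[u,v],.009);x=X[:,0];a=np.polyfit(x,X[:,1],1);tip=x.min();print("wrist line",a,"tip",tip,np.polyval(a,tip))
hsv=cv2.cvtColor(im,cv2.COLOR_BGR2HSV);B=np.s_[262:318,305:340];b=(hsv[B][...,0]>95)&(hsv[B][...,0]<125)&(hsv[B][...,1]>100)
v,u=np.nonzero(b);X=onz(c,np.c_[u+305,v+262],.018);print("blue x min",X[:,0].min(),"y",X[:,1].min(),X[:,1].max(),"vmin",v.min()+262)
t=load("t2.npz");hsv=cv2.cvtColor(t["img"],cv2.COLOR_BGR2HSV);B=np.s_[190:290,380:410];b=(hsv[B][...,0]>95)&(hsv[B][...,0]<125)&(hsv[B][...,1]>100)
v,u=np.nonzero(b)
if len(u): X=onz(t,np.c_[u+380,v+190],.018);print("top handle",X.mean(0),X.min(0),X.max(0))
E
```

```text
wrist line [-0.04815692 -0.26356286] tip 0.2945193454172017 -0.27774599931392696
blue x min 0.43811995622073063 y -0.29608568103778565 -0.2768057732623008 vmin 272
top handle [ 0.47627718 -0.28597644  0.018     ] [ 0.44571286 -0.29923463  0.018     ] [ 0.50612485 -0.27406639  0.018     ]
```

```bash
python3 -m inch '0 -.9 0 0 0 0 0;0 -.9 0 0 0 0 0;0 -.9 0 0 0 0 0;0 -.9 0 0 0 0 0;0 -.9 0 0 0 0 0;0 0 0 0 0 0 0'
python3 -m inch '0 0 0 1 0 0 0;0 0 0 1 0 0 0;0 0 0 1 0 0 0;0 0 0 1 0 0 0;0 0 0 .7 0 0 0;0 0 0 .3 0 0 0;0 0 0 0 0 0 0'
```

```text
time_s: 9.0
ee_pos: [0.4767, -0.286, 0.1513]
eef_rot: [3.14, -0.002, 3.099]
force: [-0.5, -0.2, -0.7]
grip_width: 0.047
grip_force: 0.0
time_s: 9.88
ee_pos: [0.4757, -0.2864, 0.0029]
eef_rot: [3.141, -0.001, 3.097]
force: [0.8, 0.4, 1.5]
grip_width: 0.0468
grip_force: 0.0
```

```bash
python3 -m inch '-1 0 0 0 0 0 0;-1 0 0 0 0 0 0;-1 0 0 0 0 0 0;-1 0 0 0 0 0 0;-1 0 0 0 0 0 0;-1 0 0 0 0 0 0' 58
python3 -m inch '-1 0 0 -.4 0 0 0;-1 0 0 -.7 0 0 0;-1 0 0 -.9 0 0 0;-1 0 0 -.9 0 0 0;-1 0 0 -.9 0 0 0;-1 0 0 0 0 0 0'
```

```text
time_s: 10.62
ee_pos: [0.4764, -0.2866, 0.0036]
eef_rot: [-3.141, 0.0, 3.097]
force: [-1.3, 0.4, 6.2]
grip_width: 0.0175
grip_force: 58.0
time_s: 11.38
ee_pos: [0.4769, -0.287, 0.1191]
eef_rot: [-3.14, 0.003, 3.097]
force: [-0.3, -0.4, -2.2]
grip_width: 0.0175
grip_force: 58.0
```

```bash
python3 -m inch '-1 -.11 .84 0 0 0 0;-1 -.11 .84 0 0 0 0;-1 -.11 .84 0 0 0 0;-1 -.11 .84 0 0 0 0;-1 -.11 .84 0 0 0 0;-1 -.11 .84 0 0 0 0;-1 -.11 .84 0 0 0 0;-1 -.11 .84 0 0 0 0;-1 -.11 .84 0 0 0 0;-1 -.11 .84 0 0 0 0'
python3 -m inch '-1 0 0 0 0 0 1;-1 0 0 0 0 0 1;-1 0 0 0 0 0 1;-1 0 0 0 0 0 1;-1 0 0 0 0 0 1;-1 0 0 0 0 0 1;-1 0 0 0 0 0 1;-1 0 0 0 0 0 1;-1 0 0 0 0 0 1;-1 0 0 0 0 0 1'
python3 -m inch '-1 0 0 0 0 0 .02;-1 0 0 0 0 0 0;-1 0 0 0 0 0 0'
python3 - <<'E'
from station import camera
from h import *
for n in("wrist","side","top"):
    c=camera(n);np.savez(n+"3.npz",**{k:np.array(v) for k,v in c.items()})
    if n=="wrist":cv2.imwrite("pics/w3.png",c["img"])
    if n=="side":s=c["img"]
    if n=="top":t=c["img"]
cv2.imwrite("pics/st3.png",np.hstack([cv2.resize(s[120:220,270:370],(400,400),interpolation=2),cv2.resize(t[140:240,200:300],(400,400),interpolation=2)]))
E
```

```text
time_s: 12.62
ee_pos: [0.5198, -0.0354, 0.1159]
eef_rot: [3.141, -0.002, 3.097]
force: [-0.8, -0.6, -1.4]
grip_width: 0.0176
grip_force: 58.0
time_s: 13.88
ee_pos: [0.5197, -0.0362, 0.1159]
eef_rot: [-3.14, 0.0, 1.346]
force: [-0.4, -0.3, -1.8]
grip_width: 0.0172
grip_force: 58.0
time_s: 14.25
ee_pos: [0.5202, -0.0362, 0.117]
eef_rot: [-3.141, 0.0, 1.351]
force: [1.0, 0.0, -2.5]
grip_width: 0.0176
grip_force: 58.0
```

View pics/w3.png

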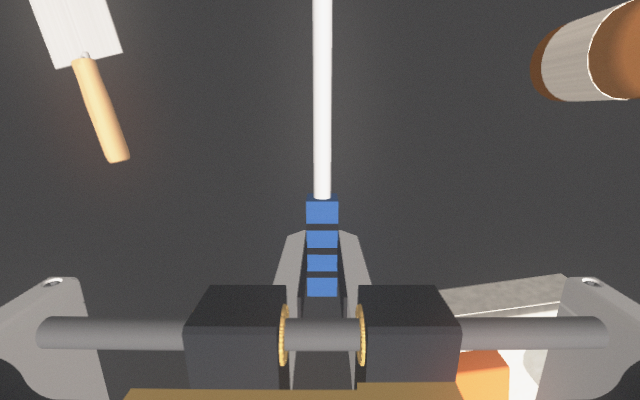

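View pics/st3.png

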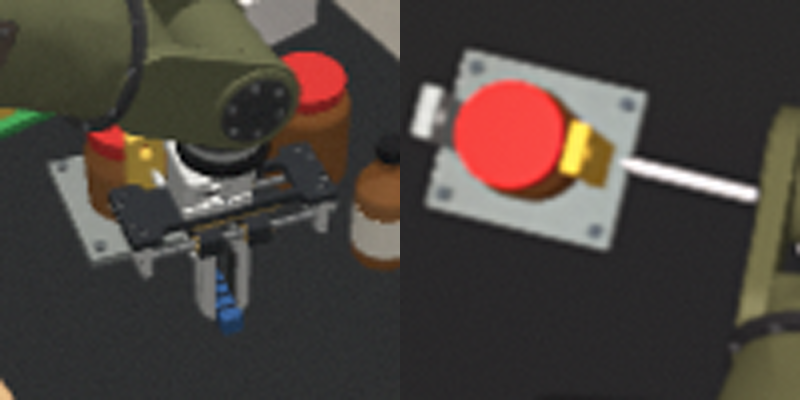

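The pin is held straight, with its tip just short of the yellow upright (right panel, about (625,162)). I'll measure the pin axis against the eye line.

```bash
cat > m.py <<'E'
from h import *
import sys
def run(tn,wn):
    C=np.array([.5814,.2268]);d=np.array([np.sin(np.radians(12.82)),np.cos(np.radians(12.82))]);n=np.array([d[1],-d[0]]) # clamp x axis
    c=load(tn);im=c["img"];P=cloud(c)
    m=np.zeros(im.shape[:2],bool);b=np.s_[168:200,253:292];m[b]=(im[b].min(2)>110)&(im[b].max(2).astype(int)-im[b].min(2)<50)&(np.abs(P[b][...,2]-.122)<.03)
    v,u=np.nonzero(m);X=onz(c,np.c_[u,v],.122)[:,:2]-C;s=X@d;l=X@n
    if len(s)>20:
        k=np.polyfit(s,l,1);print("top: tip s",s.min(),s.max(),"slope",k[0],"lat at max s",np.polyval(k,s.max()),"at eye -.061",np.polyval(k,-.061),"far",np.polyval(k,.061)); p=P[m];print(" z med",np.nanmedian(p[:,2]),"zfit",np.polyfit(s,p[:,2],1))
    c=load(wn);im=c["img"];P=cloud(c);m=np.zeros(im.shape[:2],bool);m[5:190,308:336]=im[5:190,308:336].min(2)>150
    v,u=np.nonzero(m);X=onz(c,np.c_[u,v],.122)[:,:2]-C;s=X@d;l=X@n;k=np.polyfit(s,l,1)
    print("wrist: slope",k[0],"at near",np.polyval(k,-.061),"far",np.polyval(k,.061))
    # width based height along shaft; centre column range
    rows=np.arange(10,190,6);zz=[];ss=[]
    for r in rows:
        uu=np.nonzero(m[r])[0]
        if len(uu)>4:
            p=P[r,int(uu.mean())];zz.append(p[2]);ss.append((p[:2]-C)@d)
    print(" top-of-shaft z fit",np.polyfit(ss,zz,1),"mean",np.nanmean(zz))
if __name__=="__main__": run(*sys.argv[1:])
E
python3 m.py top3.npz wrist3.npz
python3 - <<'E'
from h import *
from station import ctrl
# uprights & lid seen from top, residual check
c=load("top3.npz");P=cloud(c);im=c["img"];hsv=cv2.cvtColor(im,cv2.COLOR_BGR2HSV)
C=np.array([.5814,.2268]);a=np.radians(12.82);d=np.array([np.sin(a),np.cos(a)]);n=np.array([d[1],-d[0]])
R=np.s_[145:210,195:270];Z=P[R][...,2]
for z in(.14,.014):
    v,u=np.nonzero(np.abs(Z-z)<.006);X=onz(c,np.c_[u+195,v+145],z)[:,:2]-C;s=X@d;l=X@n
    for q in((s<-.045)&(s>-.07)&(np.abs(l)<.03),(s>.045)&(s<.07)&(np.abs(l)<.03),s<9):
        if q.sum():print(z,q.sum(),"s",s[q].min(),s[q].max(),"l",l[q].min(),l[q].max())
o=ctrl.get_obs();t=o["ee_pos"];x=t[:2]-C;print("tcp s,l,z",x@d,x@n,t[2],o["eef_rot"])
E
```

```text
top: tip s -0.18636992057115384 -0.08693979888986747 slope -0.006000003125738767 lat at max s -0.001099444784313653 at eye -.061 -0.0012550836587338929 far -0.0019870840400740223
 z med 0.12556923451335944 zfit [0.00530368 0.12641007]
wrist: slope -0.0028656809321367122 at near -0.0017063679898575218 far -0.0020559810635782006
 top-of-shaft z fit [-0.00255356  0.12533219] mean 0.1258019671402656
0.14 59 s -0.06159475873452386 -0.04811549445195768 l -0.017428204822567763 0.018058522252862832
0.14 59 s 0.04860284832354529 0.06211055926200703 l -0.01801406893532492 0.01751020448188374
0.14 118 s -0.06159475873452386 0.06211055926200703 l -0.01801406893532492 0.018058522252862832
0.014 88 s -0.0697714432470128 -0.045166806956552036 l -0.029751420287736852 0.02961960191026192
0.014 24 s 0.04971683050174295 0.06982696107126028 l -0.02966988645534905 0.029778731090977832
0.014 991 s -0.07540634302227109 0.08075288549755731 l -0.08118108011535473 0.06465506179464015
tcp s,l,z -0.2700674773620608 -0.0011923519847268625 0.11718016657902543 [-3.14151713e+00  1.50981506e-05  1.34947463e+00]
```

Axis error is about −1.4 mm sideways and about −0.003 rad. The top camera shows a lift of 114 mm, so the shaft is at z 0.123. I'll correct, then nose into the first eye.

```bash
python3 -m inch '-1 0 .03 .033 0 0 .015;-1 .3 0 0 0 0 0;-1 .3 0 0 0 0 0;-1 .2 0 0 0 0 0;-1 .15 0 0 0 0 0;-1 .15 0 0 0 0 0;-1 .15 0 0 0 0 0;-1 0 0 0 0 0 0'
```

```text
time_s: 15.4
ee_pos: [0.5296, 0.0003, 0.1162]
eef_rot: [-3.142, -0.0, 1.346]
force: [0.4, -0.4, -2.2]
grip_width: 0.0174
grip_force: 58.0
```

```bash
python3 -m inch '-1 .15 0 0 0 0 0;-1 .15 0 0 0 0 0;-1 .15 0 0 0 0 0;-1 0 0 0 0 0 0'; python3 - <<'E'
from station import ctrl
import numpy as np
o=ctrl.get_obs();a=np.radians(12.82);x=o["ee_pos"][:2]-[.5814,.2268];d=np.array([np.sin(a),np.cos(a)]);n=np.array([d[1],-d[0]])
print(x@d,x@n,o["ee_pos"][2],"F along,lat",o["force"][:2]@d,o["force"][:2]@n,o["force"][2],o["moment"],o["eef_rot"])
E
```

```text
time_s: 15.9
ee_pos: [0.5326, 0.0136, 0.1163]
eef_rot: [-3.142, -0.0, 1.346]
force: [-0.0, -0.7, -1.4]
grip_width: 0.0177
grip_force: 58.0
-0.2187144975756402 -0.00022724935745997528 0.11626236337546215 F along,lat -0.6554212853198579 0.10014755223575225 -1.409258003129148 [-0.10305576 -0.03478767 -0.057818  ] [-3.14159044e+00 -3.87608171e-05  1.34632983e+00]
```

The tip is through the near eye with no contact force. I'll go on to just short of the far eye.

```bash
python3 -m inch '-1 .4 0 0 0 0 0;-1 .4 0 0 0 0 0;-1 .4 0 0 0 0 0;-1 .4 0 0 0 0 0;-1 .4 0 0 0 0 0;-1 .4 0 0 0 0 0;-1 .2 0 0 0 0 0;-1 0 0 0 0 0 0'; python3 - <<'E'
from station import ctrl,camera
from h import *
o=ctrl.get_obs();a=np.radians(12.82);x=o["ee_pos"][:2]-[.5814,.2268];d=np.array([np.sin(a),np.cos(a)]);n=np.array([d[1],-d[0]])
print(x@d,x@n,o["ee_pos"][2],"F along,lat",o["force"][:2]@d,o["force"][:2]@n,o["force"][2],o["moment"])
E
```

```text
time_s: 16.9
ee_pos: [0.55, 0.0896, 0.1162]
eef_rot: [-3.141, 0.0, 1.346]
force: [0.1, -0.4, -3.6]
grip_width: 0.0174
grip_force: 58.0
-0.1407688778218692 -0.00016083635156297277 0.11618062738720564 F along,lat -0.31543884709377035 0.19189954636946976 -3.556031848508254 [-0.08034742 -0.06899815 -0.04049384]
```

```bash
python3 -m inch '-1 .15 0 0 0 0 0;-1 .15 0 0 0 0 0;-1 .15 0 0 0 0 0;-1 .15 0 0 0 0 0;-1 .15 0 0 0 0 0;-1 .15 0 0 0 0 0;-1 0 0 0 0 0 0'; python3 - <<'E'
from station import ctrl,camera
from h import *
o=ctrl.get_obs();a=np.radians(12.82);x=o["ee_pos"][:2]-[.5814,.2268];d=np.array([np.sin(a),np.cos(a)]);n=np.array([d[1],-d[0]])
print(x@d,x@n,o["ee_pos"][2],"F along,lat",o["force"][:2]@d,o["force"][:2]@n,o["force"][2],o["moment"])
E
```

```text
time_s: 17.77
ee_pos: [0.556, 0.1159, 0.1162]
eef_rot: [-3.142, -0.0, 1.346]
force: [0.0, -0.8, -2.6]
grip_width: 0.0175
grip_force: 58.0
-0.11374930702749202 -0.0001220035740893675 0.11622798610172602 F along,lat -0.8058313504425161 0.20630568631465077 -2.598907446601609 [-0.07521312 -0.06971371  0.03367502]
```

```bash
python3 -m inch '-1 .2 0 0 0 0 0;-1 .2 0 0 0 0 0;-1 .15 0 0 0 0 0;-1 .05 0 0 0 0 0;-1 .03 0 0 0 0 0;-1 0 0 0 0 0 0'; python3 -m inch '-1 .03 0 0 0 0 0;-1 .03 0 0 0 0 0;-1 0 0 0 0 0 0'; python3 - <<'E'
from station import ctrl,camera
from h import *
o=ctrl.get_obs();a=np.radians(12.82);x=o["ee_pos"][:2]-[.5814,.2268];d=np.array([np.sin(a),np.cos(a)]);n=np.array([d[1],-d[0]])
print(x@d,x@n,o["ee_pos"][2],"F along,lat",o["force"][:2]@d,o["force"][:2]@n,o["force"][2],o["moment"])
c=camera("wrist");cv2.imwrite("pics/w4.png",c["img"])
E
```

```text
time_s: 18.52
ee_pos: [0.5602, 0.134, 0.1162]
eef_rot: [-3.142, 0.0, 1.346]
force: [0.7, -0.0, -2.8]
grip_width: 0.0173
grip_force: 58.0
time_s: 18.9
ee_pos: [0.5607, 0.1358, 0.1163]
eef_rot: [3.142, 0.0, 1.346]
force: [0.4, -0.7, -2.1]
grip_width: 0.0172
grip_force: 58.0
-0.09337248895546667 -2.3287273887305297e-05 0.11627258320914016 F along,lat -0.6091251115271764 0.5815944007665477 -2.0890986445997837 [-0.19134212 -0.07785956 -0.04037901]
```

View pics/w4.png

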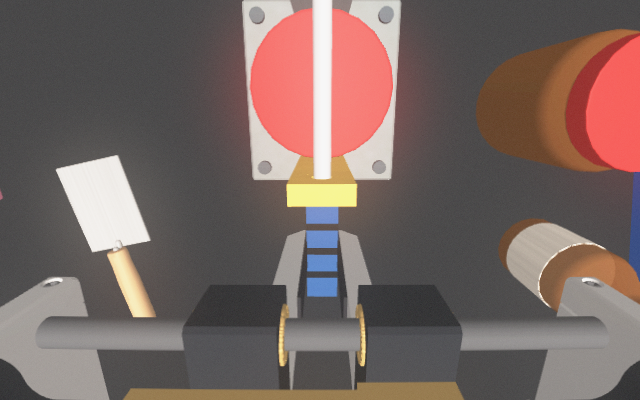

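The pin is over the lid, with the handle's shoulder almost at the yellow upright (322,206). I'll press on until contact.

```bash
python3 -m inch '-1 .03 0 0 0 0 0;-1 .03 0 0 0 0 0;-1 0 0 0 0 0 0';python3 -m inch '-1 .03 0 0 0 0 0;-1 0 0 0 0 0 0'; python3 -m inch '-1 .03 0 0 0 0 0;-1 0 0 0 0 0 0'
```

```text
time_s: 19.32
ee_pos: [0.5607, 0.1359, 0.1162]
eef_rot: [-3.141, 0.003, 1.346]
force: [-3.5, -11.8, 0.9]
grip_width: 0.0173
grip_force: 58.0
time_s: 19.58
ee_pos: [0.5607, 0.136, 0.1162]
eef_rot: [-3.141, 0.004, 1.345]
force: [-5.6, -19.3, 2.9]
grip_width: 0.0178
grip_force: 58.0
time_s: 19.82
ee_pos: [0.5608, 0.136, 0.1162]
eef_rot: [-3.14, 0.006, 1.345]
force: [-7.6, -23.2, 5.2]
grip_width: 0.0176
grip_force: 58.0
```

It is seated: contact force of 24 N along the pin. I'll ease the push, release and withdraw.

```bash
python3 -m inch '-1 -.1 0 0 0 0 0;-1 0 0 0 0 0 0;-.4 0 0 0 0 0 0;-.4 0 0 0 0 0 0;-.1 0 0 0 0 0 0;-.1 0 0 0 0 0 0;-.1 0 0 0 0 0 0;-.1 0 0 0 0 0 0'
python3 -m inch '-.1 0 0 -.3 0 0 0;-.1 0 0 -.6 0 0 0;-.1 0 0 -1 0 0 0;-.1 0 0 -1 0 0 0;-.1 -1 0 -.5 0 0 0;-.1 -1 0 0 0 0 0;-.1 -1 0 0 0 0 0;-.1 -1 0 0 0 0 0;-.1 0 0 0 0 0 0'
python3 - <<'E'
from station import camera
from h import *
W=camera("wrist");w=W["img"];t=camera("top");s=camera("side")["img"]
C=np.array([.5814,.2268]);a=np.radians(12.82);d=np.array([np.sin(a),np.cos(a)])
im=t["img"];P=cloud(t);b=np.s_[140:200,190:222];m=(im[b].min(2)>90)&(np.abs(P[b][...,2]-.122)<.012)
v,u=np.nonzero(m);X=onz(t,np.c_[u+190,v+140],.122)[:,:2]-C
if len(u): n=np.array([d[1],-d[0]]);q=X@d>.062;print("tip s",(X@d).max(),"lat",(X@n)[q].mean(),"z",P[b][m][q][:,2])
cv2.imwrite("pics/f.png",np.hstack([cv2.resize(w,(400,250)),cv2.resize(im[145:208,190:290],(400,250),interpolation=2)]))
E
```

```text
time_s: 20.82
ee_pos: [0.5608, 0.1364, 0.1163]
eef_rot: [3.142, -0.0, 1.346]
force: [-0.6, 0.3, -0.1]
grip_width: 0.0425
grip_force: 0.0
time_s: 21.95
ee_pos: [0.534, 0.0181, 0.2197]
eef_rot: [3.14, -0.0, 1.344]
force: [-0.1, -0.2, 0.7]
grip_width: 0.0423
grip_force: 0.0
tip s 0.09072163429077126 lat 0.000420735630198782 z [0.12573583 0.12423374 0.12547314 0.12273298 0.12794059 0.12809038
 0.12653698 0.12749361 0.12672131 0.12370999 0.12372777 0.13195687
 0.12959923 0.12869797 0.12537069 0.12882888 0.12938888 0.125971
 0.12774754 0.12523136 0.12608514]
```

View pics/f.png

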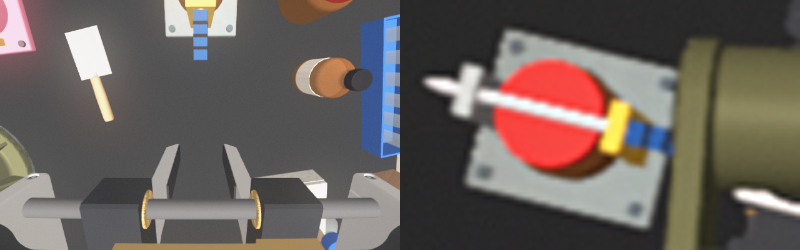

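The pin runs through both uprights over the lid. Its tip is at s ≈ 0.09 m, the handle sits against the yellow upright, and the gripper is clear.

```bash
python3 -c "
from station import ticket
print(ticket.hand_in())"
```

```text
the job is handed in; nothing more can be done
None
```

The pin is locked through both eyes of the grey clamp stand, over the lid, with its blue handle against the yellow upright; I let go and handed the job in at about 22 s, but the hand-in returned no verdict.

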